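Hook out the store tray and pass the sample carrier through the sprung flap

TASK

Hook the store's tray fully out with the pull hook in its finger hole, then stand the hook upright on the cart top, clear of the tray. Lift the carrier from the tray by its knob and push it through the guard hood's sprung flap, holding the flap open with the carrier as it passes, and leave it standing upright inside so that the flap swings fully shut behind it. Leave the tray out and do not shift the other things on the cart.

Things in the scene. Friction and masses are not known exactly. Their poses are not given: they have to be found in the camera images.
- pull_hook: Tray puller, 140 g, bridge 92 mm long and 66 mm high: a grey bar on two steel legs, at x = +38 mm a round pin of 10 mm diameter pointing down, at x = -40 mm a strip with a heavy flat foot 20 x 60 mm (long in y). Stands upright on pin and foot. Origin: on the surface below the bar's middle; x points from foot to pin, z up. Starts between store and hood, nearer the robot, pin facing away.
- hook_tip (a point): Lower end of the hook's pin (38 mm along x from the hook's origin, at its height); the pin is free for 46 mm above it.
- store: Fixed grey-walled box, 100 mm deep (x), 84 mm wide (feet 108 mm), 79 mm high, with the sliding tray. Clear roof with a 30 mm slot along its middle, open in front, for the carrier's stem. Origin: surface level, middle of its back; x points backwards, open front at x = -100 mm, the tray comes out to -x. Store and hood stand some 195 mm apart, either may be on the left, each turned up to 0.12 rad.
- store_tray (a joint): Slide of the store's tray, in m: 0 in, 0.075 fully out at its stop; friction about 1.5 N plus 6 N per m/s; stays where it is left. Tray 70 mm wide; floor 10 mm, side and back rims 20 mm, front panel 32 mm above the surface. The front panel is level with the store's front when in.
- tray_hole (a point): Centre of the finger hole (24 mm diameter, right through), at the top face of the steel tab, 36 x 44 mm and 6 mm thick, that sticks out of the tray's front 32 mm above the surface. 20 mm in front of the store's open front when the tray is in; moves with the tray.
- carrier: Loose sample carrier, 150 to 310 g, 136 mm high: white round pot, 47 mm diameter, 50 mm high, then a steel stem of 10 mm, then a black knob. Origin: centre of the underside, z up. Starts upright in the tray, underside 10 mm above the surface, 30 mm behind the store's front, pot under the roof. With the tray fully out it can be lifted straight up; lift 40 mm to clear the front panel.
- hood: Fixed white-walled hood, 136 mm deep (x), 84 mm wide (feet 108 mm), 79 mm high, no floor. Inside 72 mm wide, roof underside at 74 mm; clear roof with a 30 mm slot along its middle, open in front, for the carrier's stem. Origin: surface level, middle of its back; x points backwards, doorway at x = -136 mm, back wall's inside at x = -6 mm. Carrier enters only by the doorway, along +x, stem in the slot.
- hood_flap (a joint): Upright sprung flap in the hood's doorway, 62 mm wide, 4 mm thick, 8 to 68 mm above the surface, hinged on a vertical axis 5 mm behind the doorway at y = +32 mm in the hood's frame. In rad: 0 shut, 1.48 fully open; opens inwards only, when pushed by the pot. Spring 0.01 N m when shut, 0.055 N m when open (about 1 N at the edge).
- flap_edge (a point): Middle of the flap's free edge.
- tip_box: Bystander: blue-bottomed pipette tip box, 85 x 118 x 64 mm, right rear, behind the centrifuge. Origin: centre of underside.
- acid_bottle: Bystander: amber round bottle, 60 mm diameter, 121 mm high, right of the two boxes. Origin: centre of underside.
- beaker: Bystander: clear beaker, 55 mm wide, 66 mm high, right front. Origin: centre of underside.
- cone_case: Bystander: low round case, 61 mm diameter, 24 mm high, right front. Origin: centre of underside.
- marker_black: Bystander: black marker pen, 138 mm long, lying between store and hood, pointing away from the robot. Origin: its middle.
- pen_red: Bystander: red pen, 142 mm long, lying at the far right. Origin: its middle.
- hook_bar (a point): Middle of the hook's bar (56 mm above the hook's origin). The bar is 92 mm long in x, 14 mm wide in y and 20 mm tall (46 to 66 mm above the origin). Grip it here across y.
- carrier_knob (a point): Middle of the carrier's knob (118 mm above its origin): an upright cylinder, 28 mm diameter, 36 mm tall (100 to 136 mm above the origin). It is above the roofs of store and hood even when the pot is under them.
- hood_inside (a point): A good place for the carrier's origin inside the hood: 96 mm behind the doorway, on the middle line, at surface level. From about 87 mm on (to 106 mm, at the back wall) the pot is clear of the flap's swing.
- hood_door (a point): Middle of the hood's doorway, at surface level; the way in is along the hood's +x.

How it is judged:
By the outcome, as a careful person would: the job done as asked, in the order asked, and still so for the second after the job is handed in, with the robot touching nothing.
It also fails if it takes over 61 s, if anything falls off the work surface, if the arm or the gripper's body presses on something with over 40 N, if the wrist force passes 120 N, or if a joint passes its speed limit or range.

ROBOT

A 6-joint arm with a two-finger parallel gripper is mounted at the origin on a cart in front of the work surface, level with it; the furniture and walls round the work are solid. World frame = base frame: x ahead of the robot, y to its left, z up, the work surface at z = 0. Lengths are in mm, angles in degrees, forces in N, time in s.
With the tool pointing down it reaches from about 350 to 850 mm from the base axis. Payload 8.1 kg.
Tool frame: the origin (TCP) lies on the centre line of the jaws, within the pads' length; the fingertips stand 8 mm ahead of it and the grasp point (between the pads) lies 11 mm behind it; x points along the fingers, z is the direction in which the jaws open and shut, and the axes are right-handed (so a half turn about x gives the same grasp; the last joint's range is limited). The gripper opens to 85 mm and grips with 20 to 120 N. Pads are 22 mm wide; open, the fingers measure 114 mm over their backs; the gripper's body (76 mm by 85 mm) begins 54 mm behind the grasp point. The pads swing forward as they close: fully open they stand 13 mm farther back than shut.
Start: joints at [-70.325, 7.471, 85.268, -0, 87.261, -4.893], TCP at [249.488, -545.675, 239.292] pointing down, gripper open.
Joint ranges: [-169.43, 169.43], [-51.17, 129.36], [1.28, 143.12], [-76.62, 256.62], [0, 156.53], [-152.29, 152.29]. Speed limits (degrees/s): [136.94, 136.94, 159.86, 180, 180, 180].

INTERFACE

Orientations are given as [roll, pitch, yaw] about the fixed x, y, z axes, in that order (R = Rz(yaw) Ry(pitch) Rx(roll)).
In Python, from bench import r, vision, order gives the robot as it stands. The module is installed in compiled form; this text tells all that it offers.
- The arm moves only by the shell command python3 -m jog 'ROWS' [FORCE]. ROWS is JSON, a list of rows, each a list of 3 entries, a list of its own where there are three numbers: the shift along the world's x, y, z in m, then the turn, a rotation vector about the world's x, y, z in rad, then the opening, from -1 (shut) to 1 (fully open). A call has 1 to 5 rows; each row is the pose to reach, as a shift and turn from the pose commanded when the call began; what a row does not reach only later rows make up. A row lasts 1/12 s, in which the tool goes at most 41.7 mm and 7.16 degrees, less where a joint would pass 70% of its speed; a pose out of reach is approached as far as the arm can. A call with a gripper value outside its range is refused whole. The fingers move at their own pace and stop on an object; FORCE is the grip in N (left out, the last holds). Time passes only in rows, so rows that repeat a pose let the fingers close. It gives the time, the measured TCP pose, the force and the opening at its end, in the units of the state.
- r.sense(): the state, without advancing time (a new reading comes with each control period).
- vision.snapshot(name): name is "side" or "top"; returns the picture (400x640x3 uint8, red, green, blue); there is no depth.
- vision.camera_model(name): a dict with "fov_y" (degrees; the focal length in pixels is half the picture's height over the tangent of half this angle, whatever the lens; pixels are square), "cx", "cy" (the principal point, pixels), "world_to_cam" (4x4, takes a point from world to camera coordinates). Camera axes: x right, y down, z forward; pixel columns grow to the right and rows downward; lengths in mm; the calibration is good to about 2 mm. A picture is of the moment at which its call begins. camera_model takes no time and is no camera call.
- order.hand_in(): hands the job in, once; it reports no verdict.
The state is a dict: "time": time; "joint_pos": joint angles; "qd": joint speeds; "joint_efforts": joint torques, N m; "tool_pos": TCP position; "tcp_rot": TCP orientation; "ft_force": force on the tool from outside, world axes, zero at the start; "wrist_torque": the same for the moment, N m; "finger_gap": finger opening in mm.
Only numpy, scipy, OpenCV 4.12 (cv2) and the standard library are available. Lean on these libraries where they do the work, as an engineer would, in place of code of your own. Each camera call takes 0.05 s, during which the arm holds its last target.

## Working session

There is one attempt and no reset: what is moved stays moved. The work goes in short steps, Python scripts to look and compute and a shell command to move; the robot and the scene stay as the last step left them, time stands still between calls to the robot, and variables do not carry over. Pictures are saved under pics/ and viewed, and the job is handed in when it is done.

```bash
mkdir -p pics; python3 - <<'E'
from bench import r,vision,order
import cv2,json
for n in("side","top"):
    im=vision.snapshot(n); cv2.imwrite(f"pics/{n}0.png",im[:,:,::-1])
    m=vision.camera_model(n); print(n,m)
print(r.sense())
E
```

```text
side {'fov_y': 52.62925848100803, 'cx': 316.719913067137, 'cy': 201.6013476828157, 'world_to_cam': array([[-9.21491492e-01, -3.88398292e-01, -4.44353758e-04,
         4.84506382e+02],
       [-2.68983098e-01,  6.38998324e-01, -7.20645013e-01,
         2.13055840e+02],
       [ 2.80181233e-01, -6.63948725e-01, -6.93304094e-01,
         9.26416671e+02],
       [ 0.00000000e+00,  0.00000000e+00,  0.00000000e+00,
         1.00000000e+00]])}
top {'fov_y': 48.158581812196346, 'cx': 325.0415520860226, 'cy': 204.68961715108207, 'world_to_cam': array([[-2.98317535e-02, -9.98876097e-01, -3.68321711e-02,
         9.71963874e+00],
       [-9.93851005e-01,  3.35723379e-02, -1.05513402e-01,
         5.13430477e+02],
       [ 1.06631358e-01,  3.34580405e-02, -9.93735535e-01,
         1.04323903e+03],
       [ 0.00000000e+00,  0.00000000e+00,  0.00000000e+00,
         1.00000000e+00]])}
{'time': 0.1, 'joint_pos': array([-7.03229645e+01,  7.51086341e+00,  8.53219126e+01,  1.55701617e-03,
        8.72628797e+01, -4.89115732e+00]), 'qd': array([ 0.00364445,  0.00187374, -0.19457507, -0.07334912, -0.00076647,
        0.06100367]), 'joint_efforts': array([ 8.30360714e-04, -5.70948887e+01, -5.01942873e+01, -1.50585242e-04,
        8.22758971e-03, -2.03935101e-04]), 'tool_pos': array([ 249.35113314, -545.20636484,  238.35927603]), 'tcp_rot': array([174.17744303,  89.90433171, 108.74556015]), 'ft_force': array([-0.32363495, -0.23468634,  0.51778215]), 'wrist_torque': array([-0.01921372, -0.01612532,  0.00675565]), 'finger_gap': 85.4795954582836}
```

View pics/side0.png

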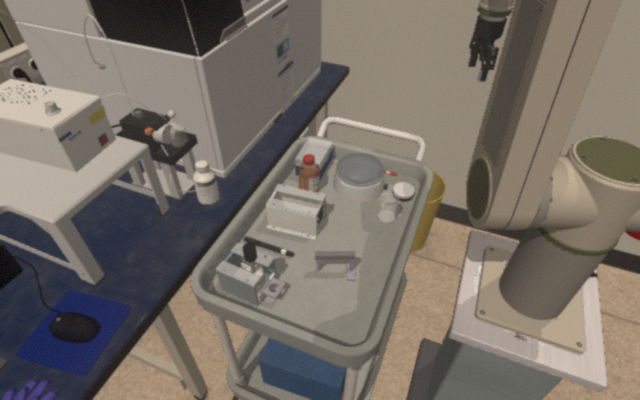

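View pics/top0.png

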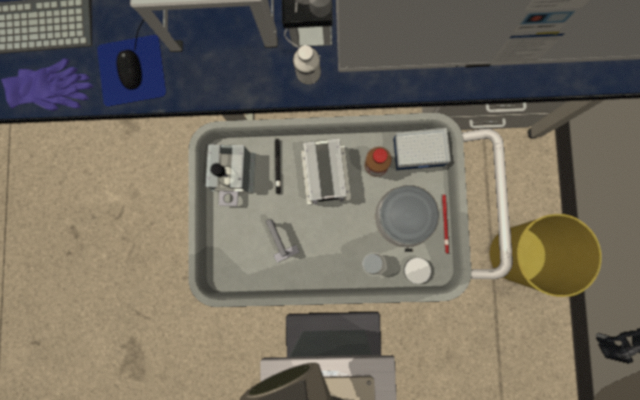

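The store with the carrier's black knob is at top (228,172), the marker at (278,165), the hood at (325,172) and the hook at (278,240). I'll zoom in on these.

```bash
cat > h.py <<'E'
import numpy as np,cv2
from bench import r,vision
def cast(n,u,v,z):
    m=vision.camera_model(n);f=200/np.tan(np.radians(m["fov_y"])/2)
    T=m["world_to_cam"];R=T[:3,:3];t=T[:3,3]
    c=-R.T@t; d=R.T@np.array([(u-m["cx"])/f,(v-m["cy"])/f,1])
    return c+d*(z-c[2])/d[2]
def proj(n,p):
    m=vision.camera_model(n);f=200/np.tan(np.radians(m["fov_y"])/2)
    T=m["world_to_cam"];q=T[:3,:3]@np.array(p,float)+T[:3,3]
    return np.array([m["cx"]+f*q[0]/q[2],m["cy"]+f*q[1]/q[2]])
def tri(a,b):
    A=[];B=[]
    for n,(u,v) in(("top",a),("side",b)):
        p=cast(n,u,v,0);q=cast(n,u,v,200);d=(q-p)/np.linalg.norm(q-p)
        P=np.eye(3)-np.outer(d,d);A.append(P);B.append(P@p)
    x=np.linalg.lstsq(np.vstack(A),np.hstack(B),rcond=None)[0]
    return x,np.abs(np.vstack(A)@x-np.hstack(B)).max()
def crop(im,x0,y0,w,h,s,fn):
    cv2.imwrite(fn,cv2.resize(im[y0:y0+h,x0:x0+w,::-1],None,fx=s,fy=s,interpolation=cv2.INTER_CUBIC))
E
python3 - <<'E'
import cv2
from h import crop
t=cv2.imread("pics/top0.png")[:,:,::-1];s=cv2.imread("pics/side0.png")[:,:,::-1]
crop(t,195,125,160,150,4,"pics/tc0.png"); 
crop(t,195,125,160,80,5,"pics/tc1.png");crop(s,210,160,160,150,4,"pics/sc0.png")
E
```

```text
(no output)
```

View pics/tc0.png

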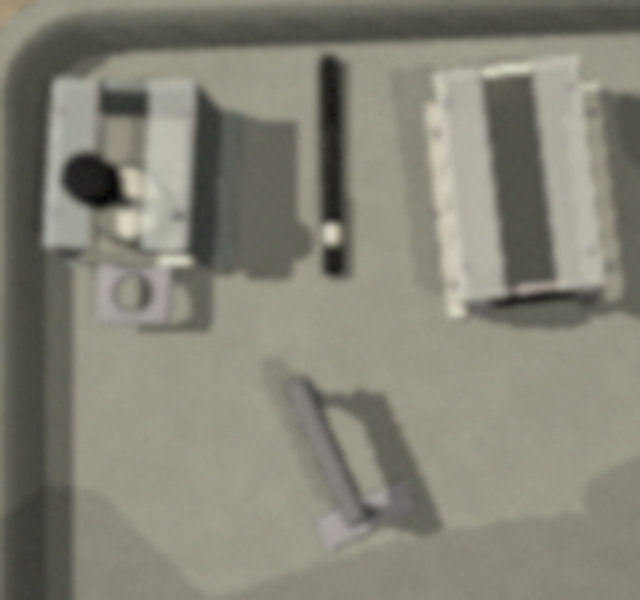

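View pics/sc0.png

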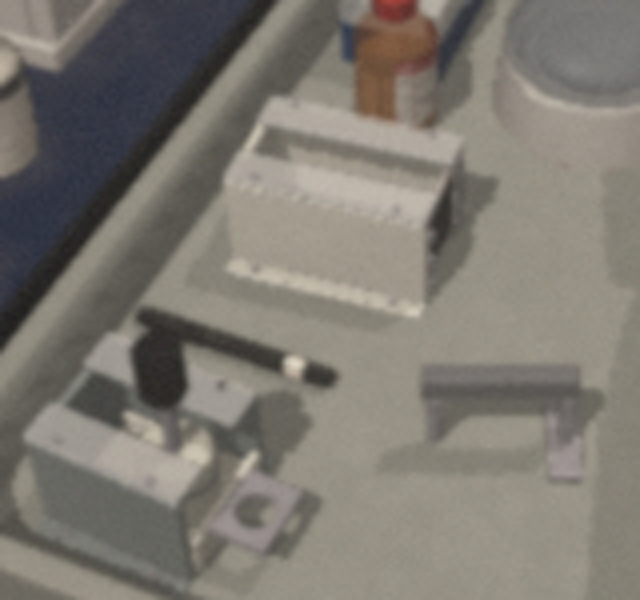

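Top crop: the hook bar runs from (298,380) at the pin to (357,517) at the foot, the tab hole is at (131,294), and the knob at (90,178). Side crop: the bar runs (423,375) to (580,375), the hole is at (254,511), and the knob top at (160,342).

```bash
cat >> h.py <<'E'
def T(X,Y): return ((X+.5)/4-.5+195,(Y+.5)/4-.5+125)
def S(X,Y): return ((X+.5)/4-.5+210,(Y+.5)/4-.5+160)
E
python3 - <<'E'
from h import *
np.set_printoptions(precision=1,suppress=True)
def both(n,t,s,z): print(n,cast("top",*T(*t),z),cast("side",*S(*s),z),*tri(T(*t),S(*s)))
both("hole",(131,294),(254,511),32)
both("knobmid",(92,182),(160,368),118)
both("barpin",(298,380),(423,373),66)
both("barfoot",(357,517),(580,373),66)
both("pentip",(332,270),(330,378),5)
both("pentail",(328,60),(143,315),5)
print("store roof BL,BR,FL,FR")
for t,s in(((52,80),(25,440)),):pass
for n,t,s in(("sBL",(54,78),(105,340)),("sFL",(45,247),(25,437))):pass
for n,p in dict(BL=(52,78),BR=(200,80),FL=(45,247),FR=(190,258)).items(): print(n,cast("top",*T(*p),79))
print("hood")
for n,p in dict(BL=(435,75),BR=(577,57),FL=(470,303),FR=(608,288)).items(): print(n,cast("top",*T(*p),79))
print("side hood: BL,FL(near),FR,BR")
for p in((228,178),(425,218),(463,140),(270,98)): print(cast("side",*S(*p),79))
print("side store: nearleft back/front, far")
for p in((25,437),(188,497),(265,398),(108,335)): print(cast("side",*S(*p),79))
E
```

```text
hole [536.8 227.7  32. ] [535.4 227.8  32. ] [536.2 227.6  31.5] 0.5943883521970292
knobmid [589.2 227.2 118. ] [590.7 216.1 118. ] [586.  223.7 129.3] 0.931627683331044
barpin [479.  122.2  66. ] [476. 126.  66.] [478.5 122.7  61.3] 0.9330249354604803
barfoot [399.5  89.6  66. ] [392.8  90.9  66. ] [396.4  89.3  63.1] 3.039734957189296
pentip [550.9 109.8   5. ] [547.1 106.8   5. ] [548.4 108.9   7.4] 2.082639251831665
pentail [682.9 109.9   5. ] [680.3 106.9   5. ] [680.6 109.    7.6] 1.4697116058421216
store roof BL,BR,FL,FR
BL [659.2 261.3  79. ]
BR [654.6 174.4  79. ]
FL [559.7 265.5  79. ]
FR [550.4 181.3  79. ]
hood
BL [652.2  37.5  79. ]
BR [659.6 -44.9  79. ]
FL [518.8  20.8  79. ]
FR [524.7 -58.   79. ]
side hood: BL,FL(near),FR,BR
[647.7  38.4  79. ]
[518.5  22.5  79. ]
[523.4 -52.4  79. ]
[657.9 -40.6  79. ]
side store: nearleft back/front, far
[654.5 260.8  79. ]
[553.6 260.5  79. ]
[546.1 186.1  79. ]
[650.4 180.5  79. ]
```

```bash
cat >> h.py <<'E'
from scipy.spatial.transform import Rotation as Ro
def st():
    s=r.sense();R=Ro.from_euler("xyz",s["tcp_rot"],degrees=True).as_matrix()
    return s,R
def rep(tag=""):
    s,R=st();a=np.degrees(np.arctan2(R[1,2],R[0,2]))
    print(tag,"t",round(s["time"],2),"pos",s["tool_pos"].round(1),"jaw",round(a,1),"tilt xhat",R[:,0].round(3),"F",s["ft_force"].round(1),"gap",round(s["finger_gap"],1),"j6",round(s["joint_pos"][5],1),"j1",round(s["joint_pos"][0],1))
E
python3 -c "
from h import *
rep()"
```

```text
t 0.1 pos [ 249.4 -545.2  238.4] jaw -65.4 tilt xhat [-0.001  0.002 -1.   ] F [-0.3 -0.2  0.5] gap 85.5 j6 -4.9 j1 -70.3
```

```bash
python3 -m jog '[[[0.012,0.04,0],[0,0,0],0],[[0.024,0.08,0],[0,0,0],0],[[0.036,0.12,0],[0,0,0],0],[[0.048,0.16,0],[0,0,0],0],[[0.06,0.2,0],[0,0,0],0]]' 50; python3 -m jog '[[[0.012,0.04,0],[0,0,0],-0.2],[[0.024,0.08,0],[0,0,0],-0.2],[[0.036,0.12,0],[0,0,0],-0.2],[[0.048,0.16,0],[0,0,0],-0.2],[[0.06,0.2,0],[0,0,0],-0.2]]'; python3 -c "
from h import *
rep()"
```

```text
time: 0.52
tool_pos: [309.2, -344.1, 238.5]
tcp_rot: [-176.2, 89.9, 118.3]
ft_force: [0.8, -0.0, 0.7]
finger_gap: 42.5
time: 0.93
tool_pos: [369.0, -144.6, 239.1]
tcp_rot: [49.9, 90.0, -15.6]
ft_force: [0.8, -0.5, 0.2]
finger_gap: 34.4
 t 0.93 pos [ 369.  -144.6  239.1] jaw -65.5 tilt xhat [ 0. -0. -1.] F [ 0.8 -0.5  0.2] gap 34.4 j6 36.6 j1 -28.8
```

```bash
python3 -m jog '[[[0.012,0.04,0],[0,0,0],0.1],[[0.024,0.08,0],[0,0,0],0.1],[[0.036,0.12,0],[0,0,0],0.1],[[0.048,0.16,0],[0,0,0],0.1],[[0.058,0.2,0],[0,0,-0.02],0.1]]' ; python3 -m jog '[[[0.006,0.026,-0.03],[0,0,0],0.1],[[0.012,0.051,-0.06],[0,0,0],0.1],[[0.012,0.051,-0.09],[0,0,0],0.1],[[0.012,0.051,-0.11],[0,0,0],0.1],[[0.012,0.051,-0.11],[0,0,0],0.1]]'; python3 - <<'E'
from h import *
rep()
t=vision.snapshot("top");s=vision.snapshot("side")
crop(t,195,125,160,150,4,"pics/t2.png");crop(s,210,160,160,150,4,"pics/s2.png")
E
```

```text
time: 1.35
tool_pos: [427.2, 55.6, 239.2]
tcp_rot: [56.7, 90.0, -9.9]
ft_force: [0.8, -0.8, 0.7]
finger_gap: 47.0
time: 1.77
tool_pos: [435.2, 104.6, 123.8]
tcp_rot: [-106.3, 89.5, -172.8]
ft_force: [-0.7, 0.7, -1.4]
finger_gap: 46.7
 t 1.77 pos [435.2 104.6 123.8] jaw -66.5 tilt xhat [-0.009 -0.001 -1.   ] F [-0.7  0.7 -1.4] gap 46.7 j6 73.4 j1 6.9
```

View pics/t2.png

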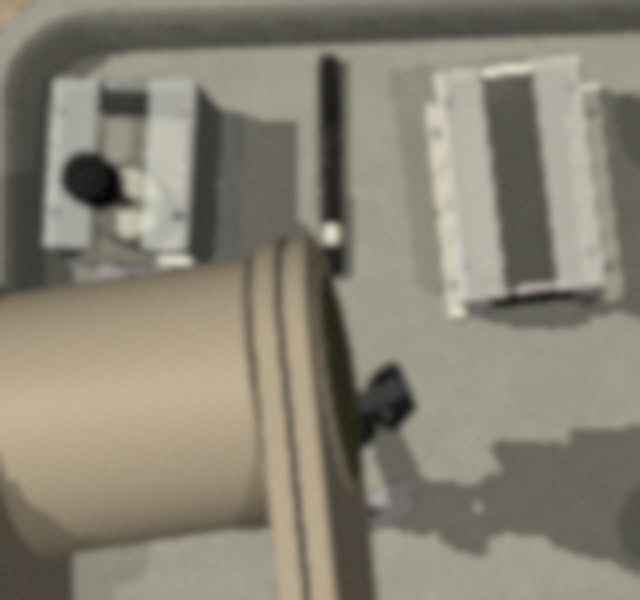

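View pics/s2.png

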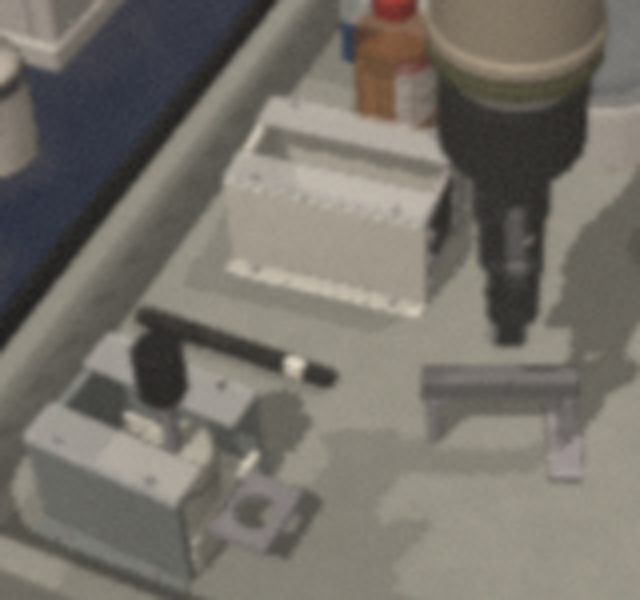

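The top view is now hidden by the arm. The side view shows the fingers at (508,340), right above the middle of the bar at (500,382). I'll go down.

```bash
python3 -m jog '[[[0,0,-0.03],[0,0,0],0.1],[[0,0,-0.055],[0,0,0],0.1],[[0,0,-0.08],[0,0,0],0.1],[[0,0,-0.08],[0,0,0],0.1]]'; python3 - <<'E'
from h import *
rep()
s=vision.snapshot("side")
crop(s,210,160,160,150,4,"pics/s3.png")
E
```

```text
time: 2.2
tool_pos: [437.3, 103.7, 46.9]
tcp_rot: [-106.3, 89.8, -173.0]
ft_force: [-1.5, -1.2, -0.9]
finger_gap: 46.8
 t 2.2 pos [437.3 103.7  46.9] jaw -66.6 tilt xhat [-0.004 -0.001 -1.   ] F [-1.5 -1.2 -0.9] gap 46.8 j6 73.4 j1 6.8
```

View pics/s3.png

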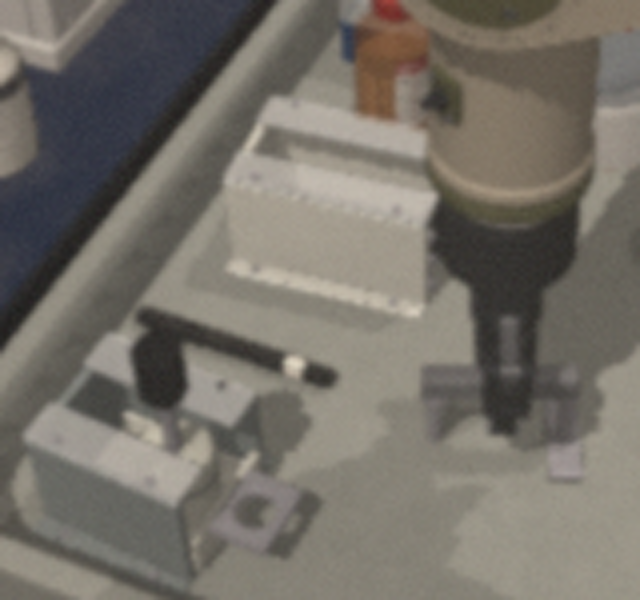

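The side view shows the fingers straddling the bar's middle at about (505,400). I'll close the gripper and lift.

```bash
python3 -m jog '[[[0,0,0],[0,0,0],-1],[[0,0,0],[0,0,0],-1],[[0,0,0],[0,0,0],-1],[[0,0,0],[0,0,0],-1]]' 70; python3 -m jog '[[[0,0,0.015],[0,0,0],-1],[[0,0,0.035],[0,0,0],-1],[[0,0,0.06],[0,0,0],-1],[[0,0,0.08],[0,0,0],-1],[[0,0,0.08],[0,0,0],-1]]'; python3 - <<'E'
from h import *
rep()
s=vision.snapshot("side")
crop(s,210,160,160,150,4,"pics/s4.png")
E
```

```text
time: 2.58
tool_pos: [441.5, 104.6, 51.9]
tcp_rot: [72.4, 89.7, 5.9]
ft_force: [0.1, 0.1, 7.0]
finger_gap: 12.3
time: 3.0
tool_pos: [442.5, 104.8, 135.0]
tcp_rot: [73.2, 89.5, 6.6]
ft_force: [1.0, 0.7, 0.8]
finger_gap: 12.3
 t 3.0 pos [442.5 104.8 135. ] jaw -66.6 tilt xhat [ 0.009  0.001 -1.   ] F [1.  0.7 0.8] gap 12.3 j6 73.4 j1 6.9
```

View pics/s4.png

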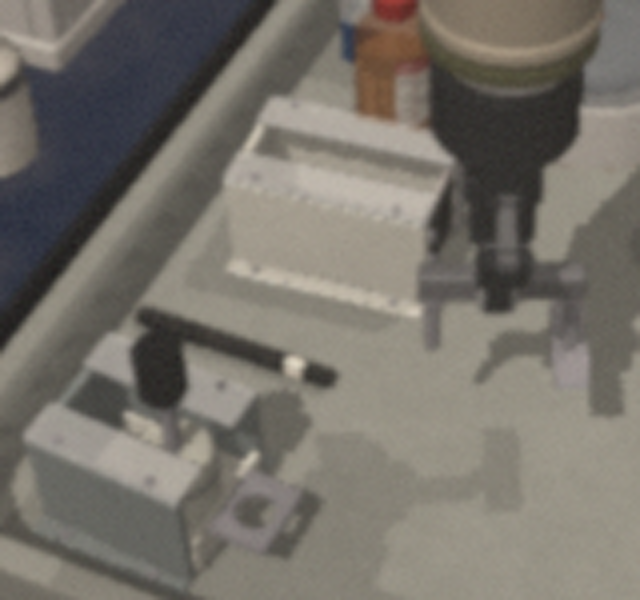

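```bash
cat >> h.py <<'E'
def planehit(n,px,p0,yaw):
    "ray hit with vertical plane through p0 along yaw; returns point, (along, z)"
    a=cast(n,*px,0);b=cast(n,*px,200);nn=np.array([-np.sin(yaw),np.cos(yaw),0])
    k=((p0-a)@nn)/((b-a)@nn);x=a+k*(b-a)
    return x.round(1),round(float((x-p0)@np.array([np.cos(yaw),np.sin(yaw),0])),1)
E
python3 - <<'E'
from h import *
rep()
s,R=st();p=s["tool_pos"];y=np.radians(-66.6+90)
for n,q in dict(pintip=(432,347),barL=(422,272),barR=(583,272),barLbot=(424,297)).items(): print(n,planehit("side",S(*q),p,y))
E
```

```text
t 3.05 pos [441.6 104.7 132.8] jaw -66.6 tilt xhat [ 0.007  0.001 -1.   ] F [ 0.3  0.1 -0.9] gap 12.6 j6 73.4 j1 6.9
pintip (array([473.6, 118.5,  82.1]), 34.8)
barL (array([478.6, 120.7, 145.5]), 40.3)
barR (array([398.2,  85.9, 144.5]), -47.4)
barLbot (array([477.7, 120.3, 125.1]), 39.3)
```

```bash
python3 -m jog '[[[0.006,0.03,0],[0,0,-0.1],-1],[[0.018,0.06,0],[0,0,-0.2],-1],[[0.03,0.09,0],[0,0,-0.3],-1],[[0.045,0.115,0],[0,0,-0.4],-1],[[0.06,0.125,0],[0,0,-0.46],-1]]';python3 -m jog '[[[0,0,0],[0,0,0],-1],[[0,0,0],[0,0,0],-1],[[0,0,0],[0,0,0],-1]]'; python3 - <<'E'
from h import *
rep()
s=vision.snapshot("side")
crop(s,210,160,160,150,4,"pics/s5.png")
crop(vision.snapshot("top"),195,125,160,150,4,"pics/t5.png")
E
```

```text
time: 3.47
tool_pos: [498.8, 232.4, 128.2]
tcp_rot: [-117.4, 89.9, 149.5]
ft_force: [0.8, -0.3, -1.1]
finger_gap: 12.6
time: 3.72
tool_pos: [498.2, 228.8, 128.1]
tcp_rot: [-63.8, 89.9, -156.7]
ft_force: [-1.4, 1.2, -0.9]
finger_gap: 12.5
 t 3.72 pos [498.2 228.8 128.1] jaw -92.9 tilt xhat [-0.002 -0.001 -1.   ] F [-1.4  1.2 -0.9] gap 12.5 j6 112.2 j1 19.3
```

View pics/s5.png

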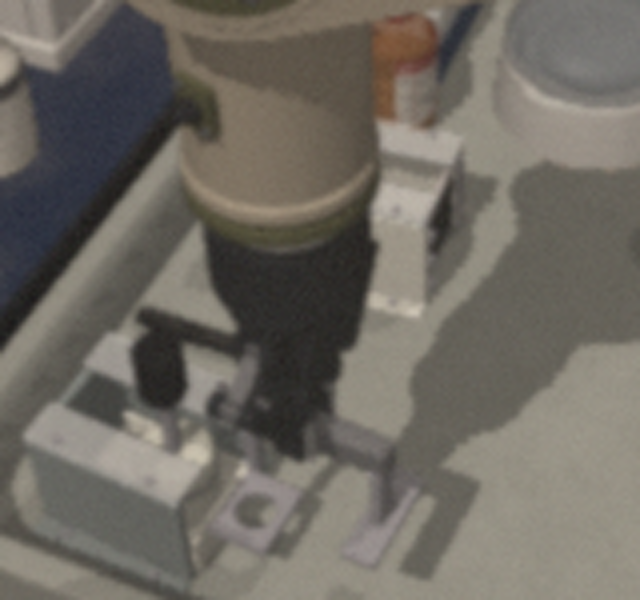

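View pics/t5.png

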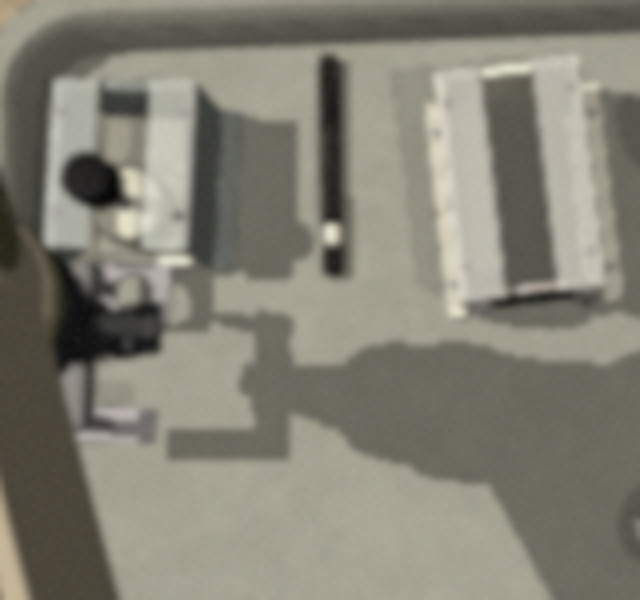

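```bash
python3 - <<'E'
from h import *
rep()
s,R=st();p=s["tool_pos"];y=np.radians(-2.9)
print(planehit("side",S(262,469),p,y))
u=proj("side",(533,227,77));print((u-[210,160])*4+1.5)
E
```

```text
t 3.82 pos [498.4 228.6 128.7] jaw -92.9 tilt xhat [-0.001 -0.001 -1.   ] F [-0.2  0.1 -1.4] gap 12.6 j6 112.2 j1 19.3
(array([527.2, 227.1,  75.3]), 28.9)
[252.3558395  463.44747701]
```

```bash
python3 - <<'E'
from h import *
crop(vision.snapshot("side"),245,240,75,65,10,"pics/s6.png")
E
```

```text
(no output)
```

View pics/s6.png

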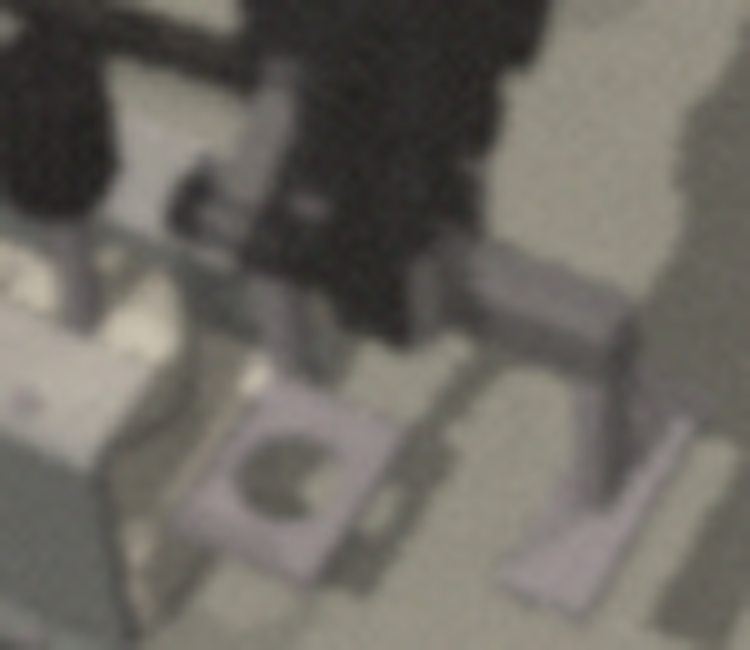

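```bash
python3 - <<'E'
from h import *
q=lambda X,Y:((X+.5)/10-.5+245,(Y+.5)/10-.5+240)
s,R=st();p=s["tool_pos"];y=np.radians(-2.9)
print(cast("side",*q(287,477),32))
for X in((288,375),(291,380),(275,285)):print(planehit("side",q(*X),p,y))
for X in((175,515),(310,585),(410,430),(270,380)): print("tab",cast("side",*q(*X),32))
E
python3 -m jog '[[[0.001,0,-0.01],[0,0,0],-1],[[0.002,-0.001,-0.02],[0,0,0],-1],[[0.004,-0.001,-0.03],[0,0,0],-1],[[0.004,-0.001,-0.03],[0,0,0],-1]]'; python3 - <<'E'
from h import *
rep()
crop(vision.snapshot("side"),245,240,75,65,10,"pics/s7.png")
E
```

```text
[535.29857301 227.36819461  32.        ]
(array([531.9, 226.9,  71.8]), 33.4)
(array([531.3, 227. ,  70.4]), 32.8)
(array([532.3, 226.9, 103.7]), 33.8)
tab [553.59480257 245.87362611  32.        ]
tab [517.84987614 250.27235571  32.        ]
tab [515.48851929 205.42610637  32.        ]
tab [550.89248716 205.56613956  32.        ]
time: 4.2
tool_pos: [501.5, 227.4, 95.8]
tcp_rot: [-67.0, 89.7, -159.9]
ft_force: [-0.6, -0.9, -2.5]
finger_gap: 12.8
 t 4.2 pos [501.5 227.4  95.8] jaw -93.0 tilt xhat [-0.004 -0.002 -1.   ] F [-0.6 -0.9 -2.5] gap 12.8 j6 112.0 j1 19.1
```

View pics/s7.png

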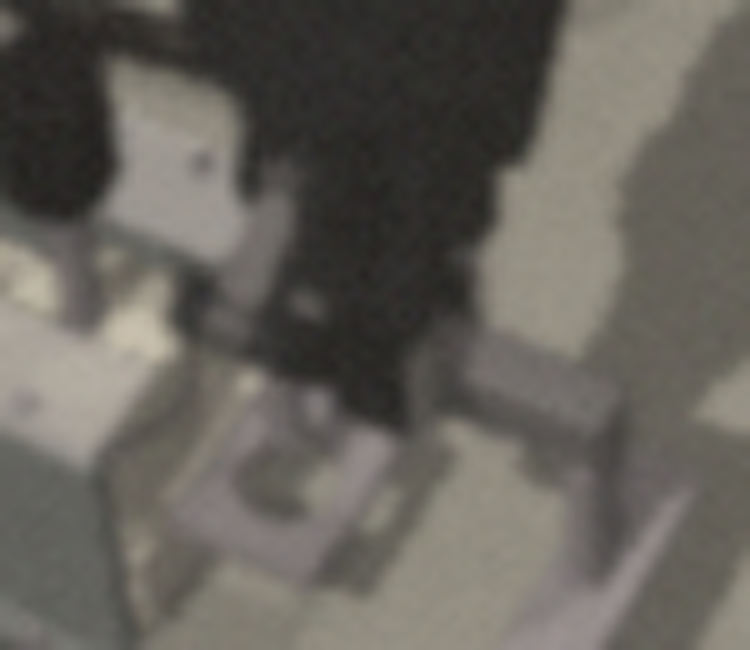

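The pin is just above the hole, with its estimated axis at (534.7, 225.7) against the hole at (536, 227.5). I'll correct that slightly and insert it.

```bash
python3 -m jog '[[[0.001,0.002,-0.004],[0,0,0],-1],[[0.001,0.002,-0.01],[0,0,0],-1],[[0.001,0.002,-0.017],[0,0,0],-1],[[0.001,0.002,-0.017],[0,0,0],-1]]';python3 -m jog '[[[0,0,-0.008],[0,0,0],-1],[[0,0,-0.016],[0,0,0],-1],[[0,0,-0.016],[0,0,0],-1]]'; python3 - <<'E'
from h import *
rep()
crop(vision.snapshot("side"),245,240,75,65,10,"pics/s8.png")
E
```

```text
time: 4.58
tool_pos: [503.2, 230.2, 80.5]
tcp_rot: [-68.1, 89.9, -161.1]
ft_force: [0.1, -0.2, -2.2]
finger_gap: 12.3
time: 4.83
tool_pos: [503.0, 230.0, 64.1]
tcp_rot: [-67.7, 89.8, -160.6]
ft_force: [-0.5, 0.4, -1.9]
finger_gap: 12.4
 t 4.83 pos [503.  230.   64.1] jaw -92.9 tilt xhat [-0.003 -0.001 -1.   ] F [-0.5  0.4 -1.9] gap 12.4 j6 112.2 j1 19.3
```

View pics/s8.png

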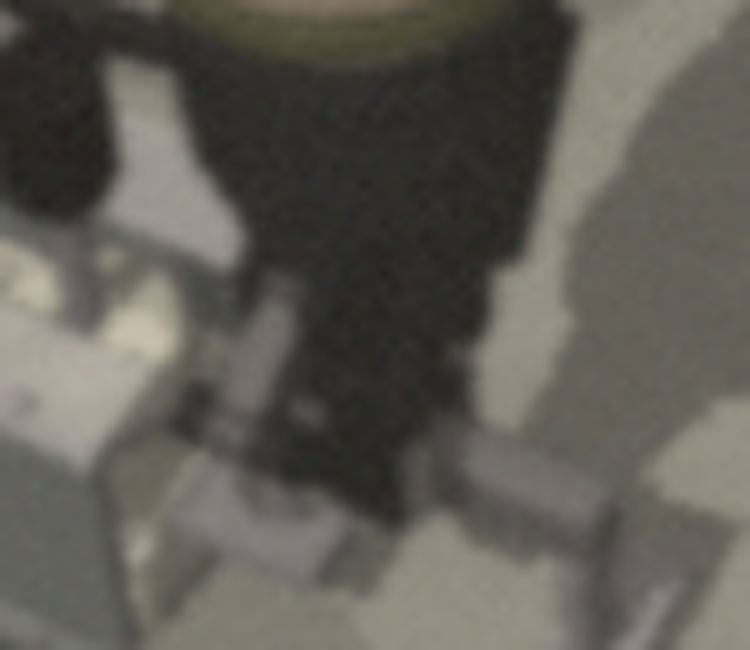

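The vertical force stayed free and the tip is well below the tab, so I'll pull along the store's −x.

```bash
python3 -m jog '[[[-0.012,0.0006,0],[0,0,0],-1],[[-0.024,0.0012,0],[0,0,0],-1],[[-0.036,0.0018,0],[0,0,0],-1],[[-0.048,0.0025,0],[0,0,0],-1],[[-0.06,0.003,0],[0,0,0],-1]]';python3 -m jog '[[[-0.004,0.0002,0],[0,0,0],-1],[[-0.008,0.0004,0],[0,0,0],-1],[[-0.012,0.0006,0],[0,0,0],-1],[[-0.016,0.0008,0],[0,0,0],-1]]'; python3 - <<'E'
from h import *
rep()
crop(vision.snapshot("side"),210,160,160,150,4,"pics/s9.png")
E
```

```text
time: 5.3
tool_pos: [444.5, 233.4, 66.8]
tcp_rot: [96.4, 89.9, 3.5]
ft_force: [2.6, -1.3, -1.4]
finger_gap: 12.7
time: 5.63
tool_pos: [428.6, 234.3, 66.6]
tcp_rot: [106.8, 89.9, 13.8]
ft_force: [2.2, 0.4, -1.4]
finger_gap: 12.5
 t 5.63 pos [428.6 234.3  66.6] jaw -92.9 tilt xhat [ 0.001  0.    -1.   ] F [ 2.2  0.4 -1.4] gap 12.5 j6 115.6 j1 22.6
```

View pics/s9.png

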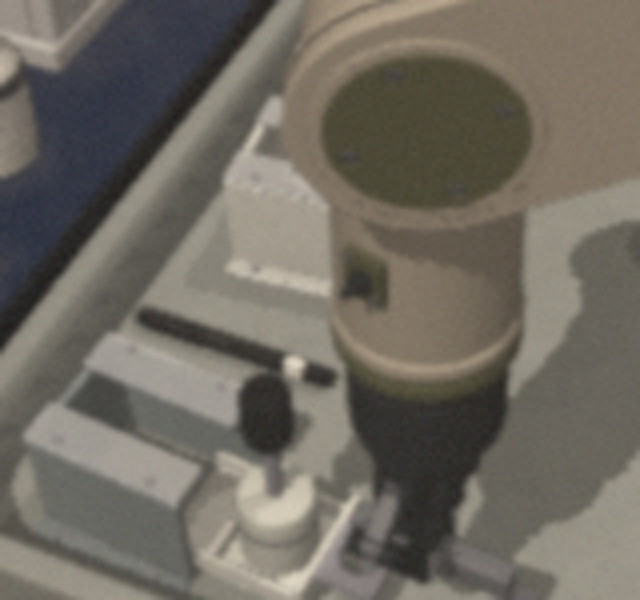

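The tray has come most of the way out, with the pot exposed at (275,525). I'll creep on until the stop shows in the force.

```bash
python3 -m jog '[[[-0.002,0.0001,0],[0,0,0],-1],[[-0.004,0.0002,0],[0,0,0],-1],[[-0.006,0.0003,0],[0,0,0],-1]]'; python3 -m jog '[[[-0.001,0.0001,0],[0,0,0],-1],[[-0.002,0.0001,0],[0,0,0],-1]]';python3 -m jog '[[[-0.001,0.0001,0],[0,0,0],-1],[[-0.002,0.0001,0],[0,0,0],-1]]'
```

```text
time: 5.93
tool_pos: [422.4, 234.6, 66.4]
tcp_rot: [117.2, 90.0, 24.2]
ft_force: [1.6, -0.2, -0.9]
finger_gap: 12.5
time: 6.1
tool_pos: [420.2, 234.7, 66.4]
tcp_rot: [126.7, 90.0, 33.8]
ft_force: [1.1, -0.4, -1.6]
finger_gap: 12.6
time: 6.27
tool_pos: [419.5, 234.7, 66.6]
tcp_rot: [95.2, 89.8, 2.2]
ft_force: [10.5, -1.6, -6.4]
finger_gap: 12.6
```

The stop shows as 10.5 N, after 83.5 mm of hook travel including the slack in the hole. I'll centre the pin in the hole and lift it out.

```bash
python3 -m jog '[[[0.006,0,0],[0,0,0],-1],[[0.006,0,0],[0,0,0],-1],[[0.006,0,0.015],[0,0,0],-1],[[0.006,0,0.035],[0,0,0],-1],[[0.006,0,0.06],[0,0,0],-1]]'; python3 -m jog '[[[0,0,0],[0,0,0],-1],[[0.003,-0.03,0],[0,0,0],-1],[[0.006,-0.065,0],[0,0,0],-1],[[0.008,-0.1,0],[0,0,0],-1],[[0.008,-0.13,0],[0,0,0],-1]]';python3 -m jog '[[[0,0,-0.02],[0,0,0],-1],[[0,0,-0.04],[0,0,0],-1],[[0,0,-0.06],[0,0,0],-1],[[0,0,-0.06],[0,0,0],-1]]'; python3 - <<'E'
from h import *
rep()
crop(vision.snapshot("side"),210,160,160,150,4,"pics/s10.png")
crop(vision.snapshot("top"),195,125,160,150,4,"pics/t10.png")
E
```

```text
time: 6.68
tool_pos: [422.4, 234.1, 125.0]
tcp_rot: [-69.5, 89.7, -162.5]
ft_force: [-0.1, -0.1, -1.4]
finger_gap: 12.4
time: 7.1
tool_pos: [431.8, 103.2, 125.8]
tcp_rot: [-76.1, 89.9, -169.0]
ft_force: [-0.2, -0.4, -1.6]
finger_gap: 12.7
time: 7.43
tool_pos: [428.6, 104.1, 61.9]
tcp_rot: [-82.8, 89.6, -175.8]
ft_force: [-1.6, 1.0, -1.7]
finger_gap: 12.4
 t 7.43 pos [428.6 104.1  61.9] jaw -93.0 tilt xhat [-0.008 -0.001 -1.   ] F [-1.6  1.  -1.7] gap 12.4 j6 99.9 j1 7.0
```

View pics/s10.png

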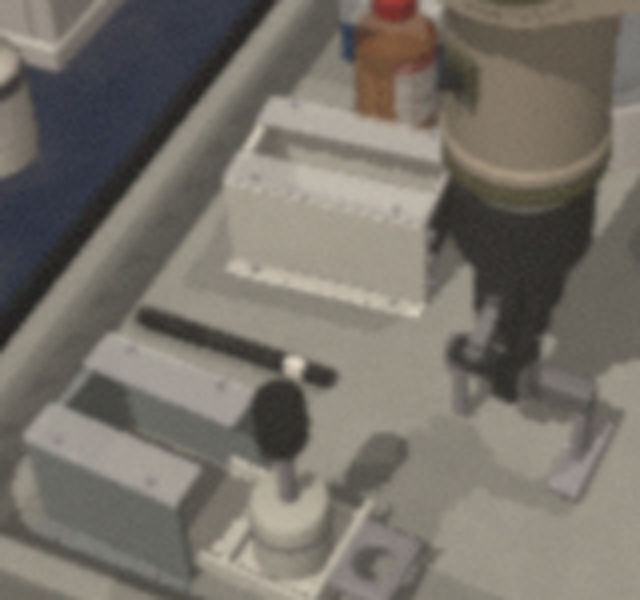

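View pics/t10.png

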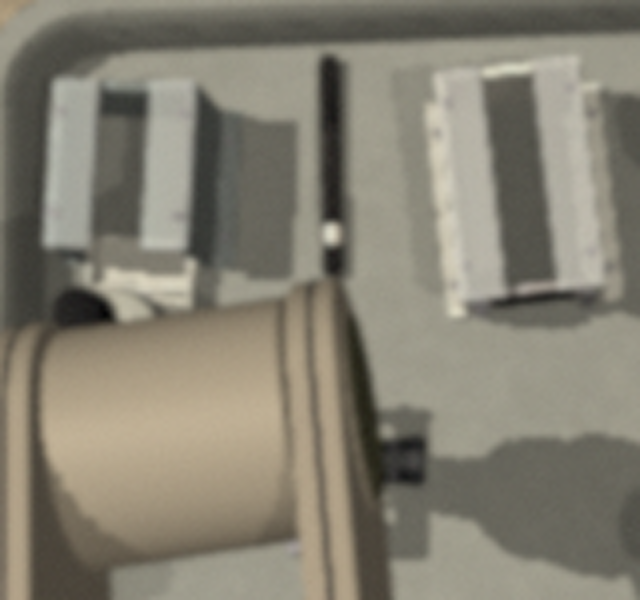

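The hook hangs about 10 mm above the cart, and the tray is out. I'll lower it gently.

```bash
python3 -m jog '[[[0,0,-0.003],[0,0,0],-1],[[0,0,-0.006],[0,0,0],-1],[[0,0,-0.007],[0,0,0],-1],[[0,0,-0.007],[0,0,0],-1]]'; python3 -m jog '[[[0,0,-0.002],[0,0,0],-1],[[0,0,-0.003],[0,0,0],-1],[[0,0,-0.003],[0,0,0],-1]]'
```

```text
time: 7.87
tool_pos: [432.5, 104.9, 59.7]
tcp_rot: [103.8, 90.0, 10.9]
ft_force: [0.3, 0.0, -1.8]
finger_gap: 12.6
time: 8.12
tool_pos: [432.1, 104.8, 56.2]
tcp_rot: [-91.5, 90.0, 175.5]
ft_force: [0.1, 0.5, -1.6]
finger_gap: 12.8
```

```bash
python3 -m jog '[[[0,0,-0.002],[0,0,0],-1],[[0,0,-0.003],[0,0,0],-1],[[0,0,-0.003],[0,0,0],-1]]'; python3 -m jog '[[[0,0,-0.001],[0,0,0],-1],[[0,0,-0.002],[0,0,0],-1],[[0,0,-0.002],[0,0,0],-1]]'
```

```text
time: 8.37
tool_pos: [432.0, 104.7, 53.0]
tcp_rot: [-79.4, 90.0, -172.3]
ft_force: [0.1, 1.0, -0.6]
finger_gap: 12.8
time: 8.62
tool_pos: [432.5, 104.8, 51.9]
tcp_rot: [110.1, 90.0, 17.1]
ft_force: [-3.7, -0.4, 6.0]
finger_gap: 12.3
```

It touches down at TCP z = 51.9, as the grip geometry predicts. I'll release it and rise.

```bash
python3 -m jog '[[[0,0,0.0005],[0,0,0],-0.5],[[0,0,0.0005],[0,0,0],-0.2],[[0,0,0.0005],[0,0,0],0.1],[[0,0,0.0005],[0,0,0],0.1]]'; python3 -m jog '[[[0,0,0.02],[0,0,0],0.1],[[0,0,0.05],[0,0,0],0.1],[[0,0,0.085],[0,0,0],0.1],[[0,0,0.12],[0,0,0],0.1],[[0,0,0.15],[0,0,0],0.1]]'; python3 - <<'E'
from h import *
rep()
crop(vision.snapshot("side"),210,160,160,150,4,"pics/s11.png")
E
```

```text
time: 8.95
tool_pos: [432.3, 104.7, 51.8]
tcp_rot: [100.8, 90.0, 7.9]
ft_force: [-0.2, 0.2, 0.2]
finger_gap: 47.2
time: 9.37
tool_pos: [432.3, 104.7, 204.1]
tcp_rot: [98.1, 89.9, 5.2]
ft_force: [0.3, 0.0, -0.1]
finger_gap: 47.1
 t 9.37 pos [432.3 104.7 204.1] jaw -92.9 tilt xhat [ 0.001  0.    -1.   ] F [ 0.3  0.  -0.1] gap 47.1 j6 99.9 j1 7.0
```

View pics/s11.png

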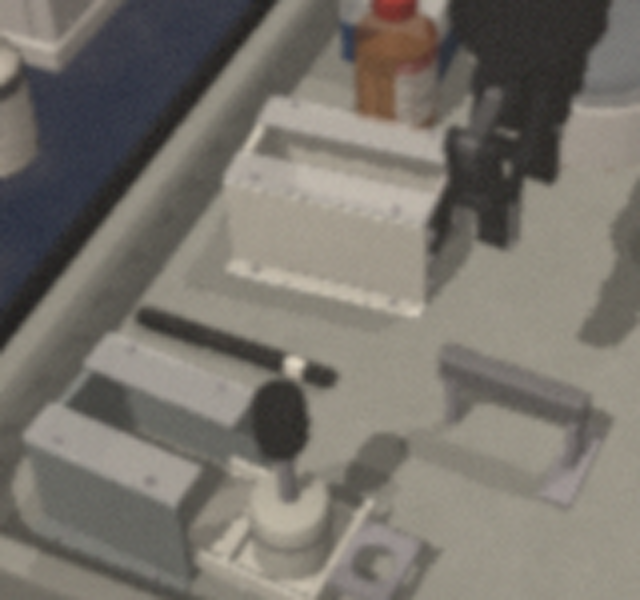

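The hook stands upright on its own, its bar running (440,360) to (590,405). The tray is out. Now I'll locate the knob at (280,420).

```bash
python3 - <<'E'
from h import *
print(cast("side",*S(280,420),128),"hole",cast("side",*S(373,566),32),"potTopFront",cast("side",*S(288,500),60))
t=vision.snapshot("top");crop(t,195,125,160,150,4,"pics/t11.png")
E
```

```text
[511.89300524 228.6595614  128.        ] hole [459.68345068 234.14408419  32.        ] potTopFront [511.01745084 230.46623852  60.        ]
```

View pics/t11.png

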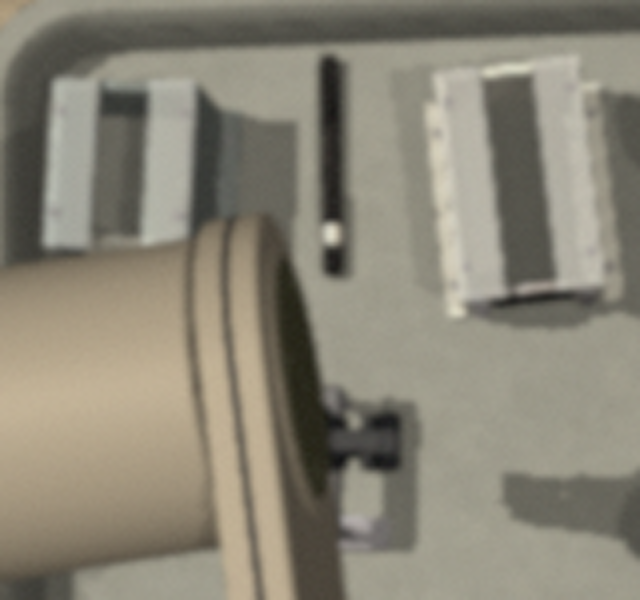

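```bash
python3 -m jog '[[[0.018,0.03,0],[0,0,0],0.5],[[0.04,0.062,0],[0,0,0],0.5],[[0.06,0.095,0],[0,0,0],0.5],[[0.079,0.124,0],[0,0,0],0.5],[[0.079,0.124,0],[0,0,0],0.5]]'; python3 -m jog '[[[0,0,0],[0,0,0],0.5],[[0,0,-0.02],[0,0,0],0.5],[[0,0,-0.03],[0,0,0],0.5],[[0,0,-0.03],[0,0,0],0.5]]'; python3 - <<'E'
from h import *
rep()
crop(vision.snapshot("side"),210,160,160,150,4,"pics/s12.png")
E
```

```text
time: 9.88
tool_pos: [512.4, 232.8, 199.2]
tcp_rot: [-109.6, 89.9, 157.6]
ft_force: [-0.9, 0.5, -0.2]
finger_gap: 64.0
time: 10.22
tool_pos: [508.9, 227.3, 168.4]
tcp_rot: [-66.3, 89.7, -159.3]
ft_force: [-0.9, 0.4, -0.7]
finger_gap: 64.3
 t 10.22 pos [508.9 227.3 168.4] jaw -93.0 tilt xhat [-0.005 -0.002 -1.   ] F [-0.9  0.4 -0.7] gap 64.3 j6 111.8 j1 18.8
```

View pics/s12.png

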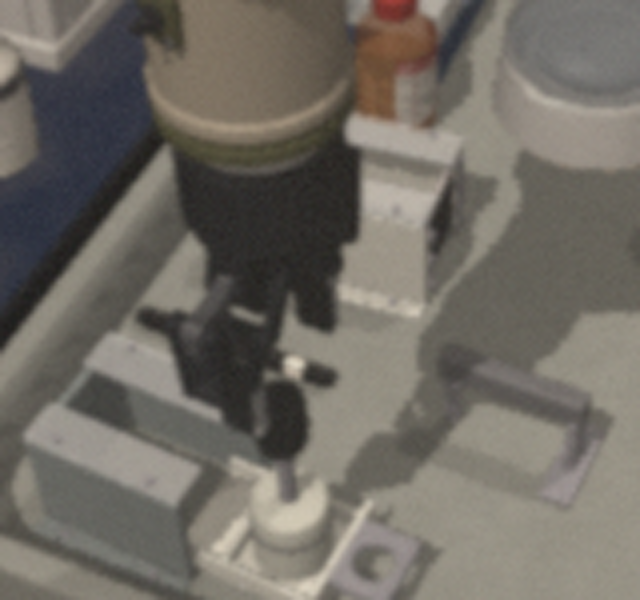

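The open fingers are above the knob at (280,415). I'll go down 57 mm, grip, and lift.

```bash
python3 -m jog '[[[0.001,0.001,-0.015],[0,0,0],0.5],[[0.001,0.001,-0.03],[0,0,0],0.5],[[0.001,0.001,-0.045],[0,0,0],0.5],[[0.001,0.001,-0.057],[0,0,0],0.5],[[0.001,0.001,-0.057],[0,0,0],0.5]]'; python3 -m jog '[[[0,0,0],[0,0,0],0],[[0,0,0],[0,0,0],-1],[[0,0,0],[0,0,0],-1],[[0,0,0],[0,0,0],-1],[[0,0,0],[0,0,0],-1]]' 80; python3 - <<'E'
from h import *
rep()
crop(vision.snapshot("side"),210,160,160,150,4,"pics/s13.png")
E
```

```text
time: 10.68
tool_pos: [510.7, 228.7, 112.6]
tcp_rot: [-67.4, 89.8, -160.4]
ft_force: [-0.4, 0.6, -1.0]
finger_gap: 64.2
time: 11.1
tool_pos: [513.2, 229.7, 116.4]
tcp_rot: [98.3, 89.9, 5.4]
ft_force: [-0.0, -1.5, 5.2]
finger_gap: 26.6
 t 11.1 pos [513.2 229.7 116.4] jaw -92.9 tilt xhat [ 0.002  0.    -1.   ] F [-0.  -1.5  5.2] gap 26.6 j6 111.9 j1 18.9
```

View pics/s13.png

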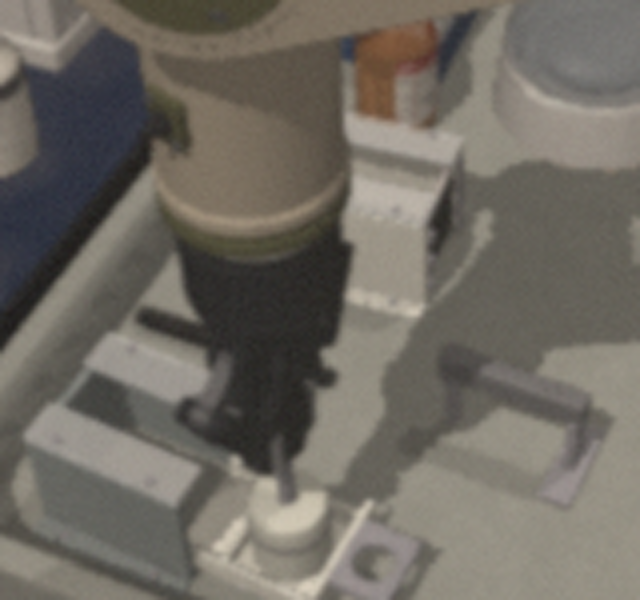

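```bash
python3 -m jog '[[[0,0,0.01],[0,0,0],-1],[[0,0,0.025],[0,0,0],-1],[[0,0,0.05],[0,0,0],-1],[[0,0,0.08],[0,0,0],-1],[[0,0,0.08],[0,0,0],-1]]'; python3 - <<'E'
from h import *
rep()
t=vision.snapshot("top");s=vision.snapshot("side")
crop(t,295,130,62,75,10,"pics/t14.png")
t0=cv2.imread("pics/top0.png")[:,:,::-1];s0=cv2.imread("pics/side0.png")[:,:,::-1]
crop(t0,297,135,56,70,8,"pics/t14.png");crop(s0,260,180,70,62,10,"pics/s0h.png");crop(s,210,160,160,150,4,"pics/s14.png")
E
```

```text
time: 11.57
tool_pos: [515.1, 230.9, 202.1]
tcp_rot: [114.0, 89.5, 21.1]
ft_force: [0.6, 1.3, -0.8]
finger_gap: 26.2
 t 11.57 pos [515.1 230.9 202.1] jaw -92.9 tilt xhat [ 0.009  0.003 -1.   ] F [ 0.6  1.3 -0.8] gap 26.2 j6 111.9 j1 18.9
```

View pics/t14.png

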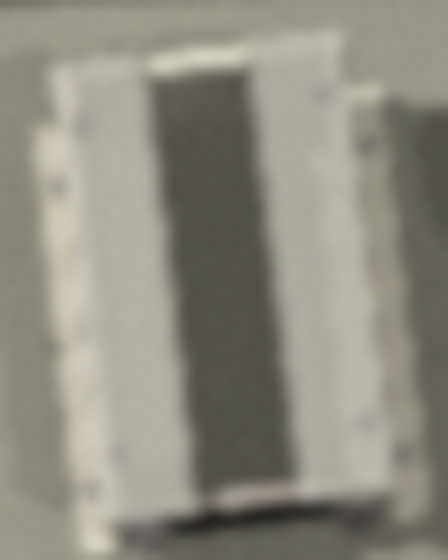

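View pics/s0h.png

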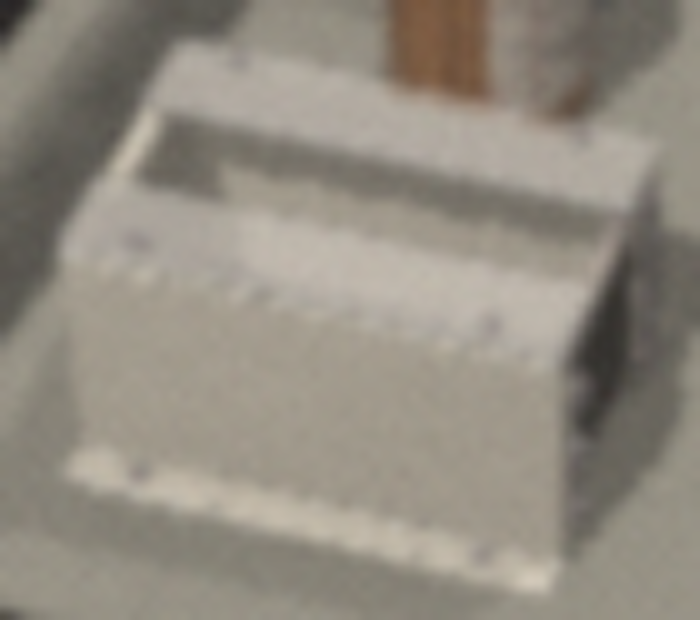

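View pics/s14.png

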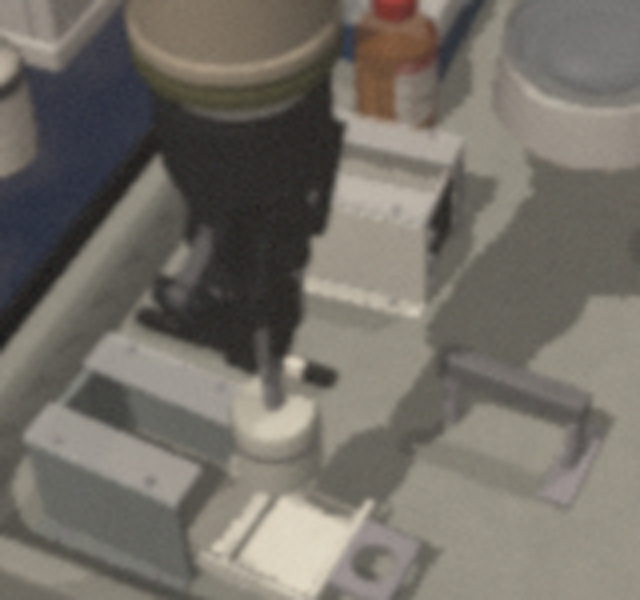

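The carrier is lifted clear; its pot is at (275,430) in the side crop. The hood's slot and roof edges are also sharp, so I'll compute the hood frame from them.

```bash
python3 - <<'E'
from h import *
np.set_printoptions(precision=1,suppress=True)
A=lambda X,Y:((X+.5)/8-.5+297,(Y+.5)/8-.5+135)
B=lambda X,Y:((X+.5)/10-.5+260,(Y+.5)/10-.5+180)
top=dict(BL=(52,65),BR=(340,33),FL=(112,522),FR=(392,488),sBL=(150,75),sBR=(250,66),sFL=(195,500),sFR=(298,490))
side=dict(BL=(65,247),BR=(178,42),FL=(560,357),FR=(658,150),sBL=(135,187),sBR=(165,115),sFL=(585,287),sFR=(628,210))
for k in top:print(k,cast("top",*A(*top[k]),79),cast("side",*B(*side[k]),79))
# outer foot (flange) edges at z~2 near left
print("footL",cast("top",*A(38,130),3),cast("top",*A(85,548),3),"side",cast("side",*B(68,470),3),cast("side",*B(548,590),3))
print("footR",cast("top",*A(385,90),3),cast("top",*A(428,515),3))
E
```

```text
BL [653.9  38.2  79. ] [648.9  39.3  79. ]
BR [660.1 -45.3  79. ] [658.1 -42.2  79. ]
FL [520.2  24.4  79. ] [517.8  26.4  79. ]
FR [527.3 -55.7  79. ] [523.6 -52.7  79. ]
sBL [649.8   9.9  79. ] [642.7  12.7  79. ]
sBR [651.4 -19.   79. ] [648.1 -14.9  79. ]
sFL [525.7   0.5  79. ] [521.5   1.4  79. ]
sFR [527.6 -29.   79. ] [522.2 -28.7  79. ]
footL [652.6  49.1   3. ] [521.6  37.9   3. ] side [651.   47.8   3. ] [516.9  36.9   3. ]
footR [661.1 -58.9   3. ] [528.2 -67.4   3. ]
```

Hood frame: door at about (522.5, −14.4), yaw about 5°. I'll carry to a staging point 60 mm in front, biased 3 mm away from the hinge.

```bash
python3 -m jog '[[[-0.003,-0.015,0],[0,0,0],-1],[[-0.009,-0.045,0],[0,0,0],-1],[[-0.015,-0.075,0],[0,0,0],-1],[[-0.021,-0.105,0],[0,0,0],-1],[[-0.027,-0.135,0],[0,0,0],-1]]'; python3 -m jog '[[[-0.006,-0.03,0],[0,0,0.02],-1],[[-0.012,-0.06,0],[0,0,0.05],-1],[[-0.018,-0.09,0],[0,0,0.08],-1],[[-0.023,-0.11,0],[0,0,0.12],-1],[[-0.023,-0.117,0],[0,0,0.14],-1]]';python3 -m jog '[[[0,0,-0.02],[0,0,0],-1],[[0,0,-0.04],[0,0,0],-1],[[0,0,-0.055],[0,0,0],-1],[[0,0,-0.055],[0,0,0],-1],[[0,0,-0.055],[0,0,0],-1]]'; python3 - <<'E'
from h import *
rep()
t=vision.snapshot("top");s=vision.snapshot("side")
crop(t,195,125,160,150,4,"pics/t15.png");crop(s,240,150,160,150,4,"pics/s15.png")
E
```

```text
time: 12.08
tool_pos: [483.2, 93.1, 192.6]
tcp_rot: [-79.7, 89.8, -172.6]
ft_force: [1.4, -0.3, -2.8]
finger_gap: 26.5
time: 12.5
tool_pos: [459.8, -25.1, 192.7]
tcp_rot: [-86.8, 89.8, -171.7]
ft_force: [0.1, -0.2, -1.8]
finger_gap: 26.4
time: 12.92
tool_pos: [460.1, -22.3, 137.7]
tcp_rot: [-103.2, 89.7, 171.8]
ft_force: [0.3, 0.1, -1.9]
finger_gap: 26.8
 t 12.92 pos [460.1 -22.3 137.7] jaw -84.9 tilt xhat [-0.005  0.001 -1.   ] F [ 0.3  0.1 -1.9] gap 26.8 j6 75.8 j1 -9.1
```

View pics/t15.png

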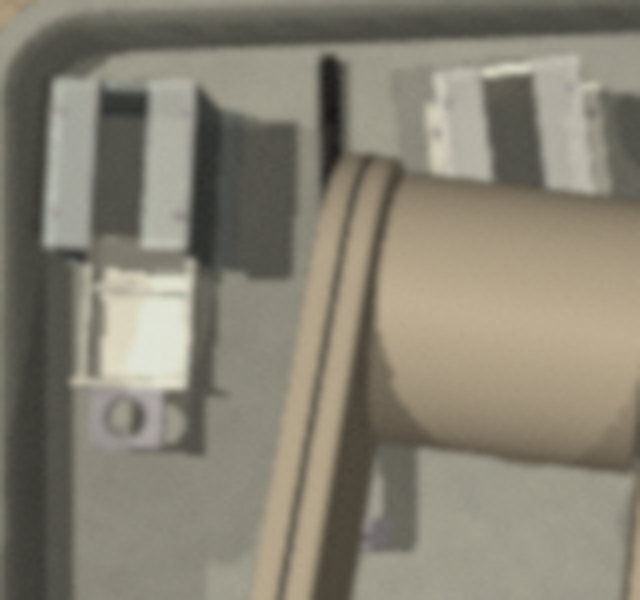

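View pics/s15.png

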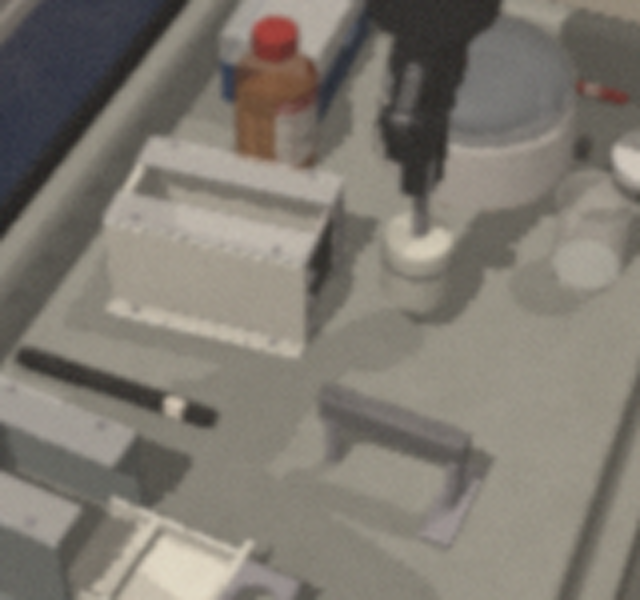

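The carrier hangs upright in front of the hood with its pot top at (420,237). The tray is out, with its hole at (127,418) in the top crop. I'll check both.

```bash
python3 - <<'E'
from h import *
S2=lambda X,Y:((X+.5)/4-.5+240,(Y+.5)/4-.5+150)
print("pot top",cast("side",*S2(420,240),81),"stem at pot", cast("side",*S2(420,232),81))
print("hole",cast("top",*T(127,418),32), cast("top",*T(131,294),32))
rep()
E
```

```text
pot top [457.6838461  -18.03795751  81.        ] stem at pot [460.11540503 -24.71564093  81.        ]
hole [462.30062044 230.56402726  32.        ] [536.7852847  227.66346503  32.        ]
 t 13.02 pos [462.2 -22.4 140.2] jaw -84.9 tilt xhat [-0. -0. -1.] F [-0.5  0.3 -3. ] gap 26.2 j6 75.8 j1 -9.1
```

Tray travel checks at 74.5 mm. I'll lower to just above the surface and advance towards the flap.

```bash
python3 -m jog '[[[0,0,-0.013],[0,0,0],-1],[[0,0,-0.026],[0,0,0],-1],[[0,0,-0.026],[0,0,0],-1],[[0,0,-0.026],[0,0,0],-1]]'; python3 -m jog '[[[0.007,0.0006,0],[0,0,0],-1],[[0.014,0.0012,0],[0,0,0],-1],[[0.021,0.0018,0],[0,0,0],-1],[[0.028,0.0025,0],[0,0,0],-1],[[0.035,0.003,0],[0,0,0],-1]]'; python3 - <<'E'
from h import *
rep()
s=vision.snapshot("side")
crop(s,240,150,160,150,4,"pics/s16.png")
E
```

```text
time: 13.35
tool_pos: [462.2, -22.2, 114.3]
tcp_rot: [-104.5, 90.0, 170.6]
ft_force: [0.6, 0.3, -1.4]
finger_gap: 26.2
time: 13.77
tool_pos: [498.5, -19.2, 114.2]
tcp_rot: [81.4, 90.0, -3.5]
ft_force: [0.0, -0.1, -1.7]
finger_gap: 26.3
 t 13.77 pos [498.5 -19.2 114.2] jaw -84.9 tilt xhat [ 0.001 -0.    -1.   ] F [ 0.  -0.1 -1.7] gap 26.3 j6 76.8 j1 -8.1
```

View pics/s16.png

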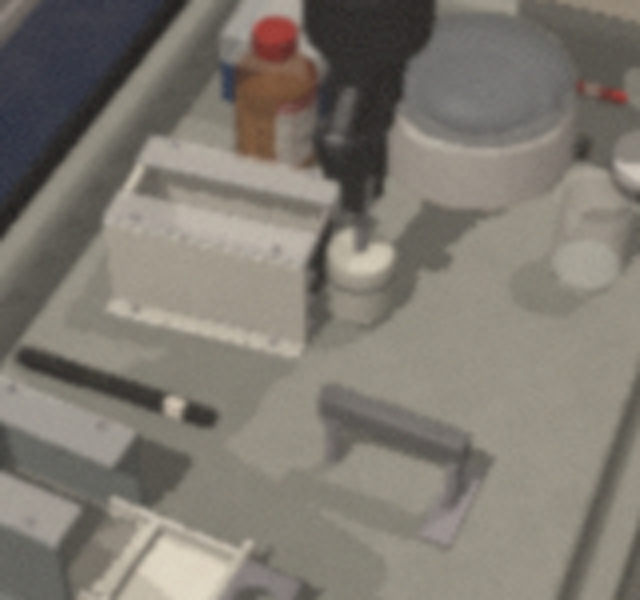

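The pot at (360,275) lines up with the doorway. I'll push on.

```bash
python3 - <<'E'
from h import *
S2=lambda X,Y:((X+.5)/4-.5+240,(Y+.5)/4-.5+150)
print("pot top",cast("side",*S2(361,259),57),"tip proj",(proj("side",(498,-19.5,57))-[240,150])*4+1.5)
E
python3 -m jog '[[[0.007,0.0006,0],[0,0,0],-1],[[0.014,0.0012,0],[0,0,0],-1],[[0.021,0.0018,0],[0,0,0],-1],[[0.028,0.0025,0],[0,0,0],-1],[[0.035,0.003,0],[0,0,0],-1]]'; python3 - <<'E'
from h import *
rep()
s=vision.snapshot("side")
crop(s,240,150,160,150,4,"pics/s17.png")
E
```

```text
pot top [493.67242004 -10.31427464  57.        ] tip proj [359.97601161 247.69363573]
time: 14.23
tool_pos: [532.6, -16.3, 113.5]
tcp_rot: [-82.2, 89.9, -167.1]
ft_force: [-1.7, -0.6, -2.5]
finger_gap: 26.5
 t 14.23 pos [532.6 -16.3 113.5] jaw -84.9 tilt xhat [-0.001 -0.    -1.   ] F [-1.7 -0.6 -2.5] gap 26.5 j6 77.7 j1 -7.3
```

View pics/s17.png

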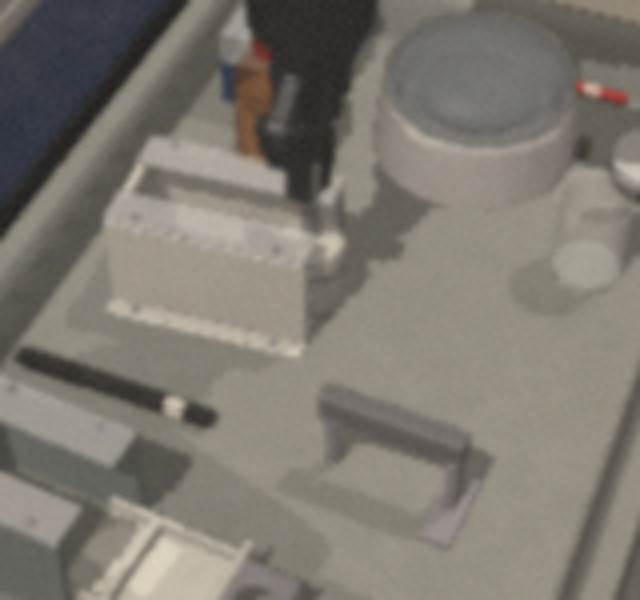

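```bash
python3 - <<'E'
from h import *
s,R=st();p=s["tool_pos"]
s=cv2.imread("pics/s17.png");s6=cv2.imread("pics/s16.png")
cv2.imwrite("pics/s17z.png",np.hstack([cv2.resize(s[130:340,230:400],None,fx=2.3,fy=2.3,interpolation=cv2.INTER_CUBIC),cv2.resize(s6[130:340,260:430],None,fx=2.3,fy=2.3,interpolation=cv2.INTER_CUBIC)]))
# expected projections on s16 (TCP 498.5,-19.2): stem base on pot, pot bottom, knob bottom
for z in(8,33,58,80,107): print(z,(proj("side",(498.5,-19.2,z))-[240,150])*4+1.5)
E
```

```text
8 [357.50849064 299.74355233]
33 [358.29788026 273.65178098]
58 [359.11361664 246.68916772]
80 [359.85432175 222.20656995]
107 [360.79410802 191.14372349]
```

View pics/s17z.png

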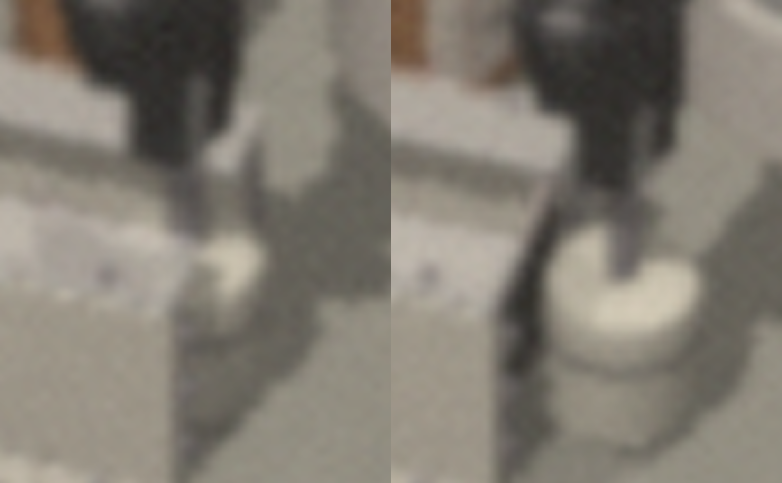

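The offsets are within 3 mm and the pot is entering; the force is about 1.7 N, as expected from the flap. I'll continue.

```bash
python3 -m jog '[[[0.007,0.0006,0],[0,0,0],-1],[[0.014,0.0012,0],[0,0,0],-1],[[0.021,0.0018,0],[0,0,0],-1],[[0.028,0.0025,0],[0,0,0],-1]]';python3 -m jog '[[[0.007,0.0006,0],[0,0,0],-1],[[0.014,0.0012,0],[0,0,0],-1],[[0.021,0.0018,0],[0,0,0],-1],[[0.028,0.0025,0],[0,0,0],-1]]'; python3 - <<'E'
from h import *
rep()
t=vision.snapshot("top");s=vision.snapshot("side")
crop(t,265,125,160,150,4,"pics/t18.png")
crop(s,260,170,75,70,8,"pics/s18.png")
E
```

```text
time: 14.62
tool_pos: [561.1, -13.8, 113.9]
tcp_rot: [71.1, 90.0, -13.8]
ft_force: [-0.5, -1.9, -2.4]
finger_gap: 26.5
time: 14.95
tool_pos: [589.1, -11.2, 113.9]
tcp_rot: [99.0, 90.0, 14.1]
ft_force: [-0.9, -1.2, -2.7]
finger_gap: 26.3
 t 14.95 pos [589.1 -11.2 113.9] jaw -84.9 tilt xhat [ 0.  0. -1.] F [-0.9 -1.2 -2.7] gap 26.3 j6 78.8 j1 -6.1
```

View pics/s18.png

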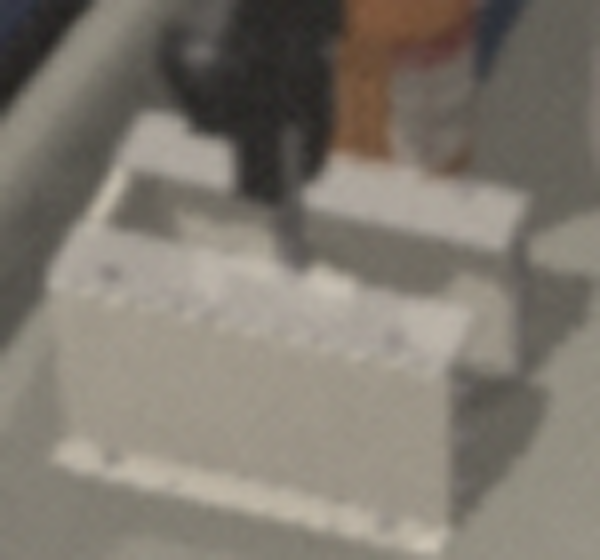

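View pics/t18.png

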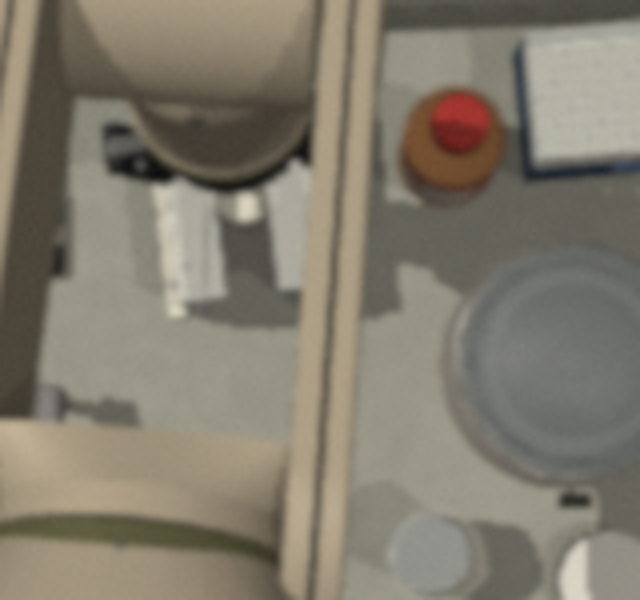

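The doorway at (490,310) is open with the flap pushed aside, the stem runs freely in the slot, and the forces are about 1 N. Now the last 30 mm.

```bash
python3 -m jog '[[[0.007,0.0006,0],[0,0,0],-1],[[0.014,0.0012,0],[0,0,0],-1],[[0.021,0.0018,0],[0,0,0],-1],[[0.027,0.0023,0],[0,0,0],-1],[[0.03,0.0026,0],[0,0,0],-1]]';python3 -m jog '[[[0,0,-0.001],[0,0,0],-1],[[0,0,-0.003],[0,0,0],-1],[[0,0,-0.005],[0,0,0],-1],[[0,0,-0.005],[0,0,0],-1]]'; python3 - <<'E'
from h import *
rep()
s=vision.snapshot("side")
crop(s,260,170,75,70,8,"pics/s19.png")
E
```

```text
time: 15.47
tool_pos: [619.2, -8.5, 113.9]
tcp_rot: [108.7, 90.0, 23.8]
ft_force: [-0.1, -0.4, -1.9]
finger_gap: 26.3
time: 15.8
tool_pos: [617.5, -8.6, 107.9]
tcp_rot: [-101.0, 89.9, 174.1]
ft_force: [-0.3, -0.6, -3.7]
finger_gap: 26.2
 t 15.8 pos [617.5  -8.6 107.9] jaw -84.9 tilt xhat [-0.001  0.    -1.   ] F [-0.3 -0.6 -3.7] gap 26.2 j6 79.4 j1 -5.6
```

View pics/s19.png

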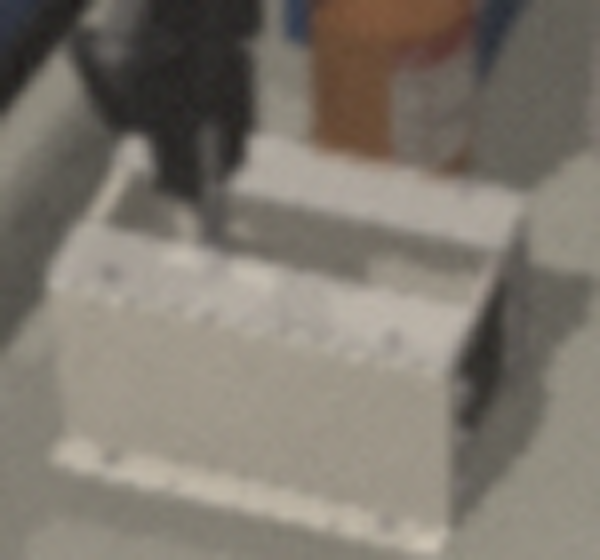

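The flap has swung shut, with the dark doorway at (485,350) as at the start. I'll lower to contact in small steps.

```bash
python3 -m jog '[[[0,0,-0.001],[0,0,0],-1],[[0,0,-0.002],[0,0,0],-1],[[0,0,-0.002],[0,0,0],-1],[[0,0,-0.002],[0,0,0],-1]]';python3 -m jog '[[[0,0,-0.001],[0,0,0],-1],[[0,0,-0.001],[0,0,0],-1]]'
```

```text
time: 16.18
tool_pos: [618.1, -8.7, 106.8]
tcp_rot: [-96.4, 90.0, 178.7]
ft_force: [1.1, 0.5, -3.2]
finger_gap: 26.5
time: 16.35
tool_pos: [618.6, -8.7, 106.5]
tcp_rot: [77.6, 89.9, -7.3]
ft_force: [-1.0, -0.5, 2.3]
finger_gap: 26.2
```

It touches down at 106.5, as predicted (106.4). I'll release with a partial opening and rise.

```bash
python3 -m jog '[[[0,0,0],[0,0,0],-0.4],[[0,0,0],[0,0,0],-0.2],[[0,0,0],[0,0,0],0],[[0,0,0],[0,0,0],0],[[0,0,0],[0,0,0],0]]';python3 -m jog '[[[0,0,0.01],[0,0,0],0],[[0,0,0.025],[0,0,0],0],[[0,0,0.045],[0,0,0],0],[[0,0,0.075],[0,0,0],0],[[0,0,0.1],[0,0,0],0]]'; python3 -m jog '[[[-0.02,-0.01,0.02],[0,0,0],0],[[-0.05,-0.03,0.03],[0,0,0],0],[[-0.08,-0.06,0.03],[0,0,0],0],[[-0.11,-0.1,0.03],[0,0,0],0],[[-0.14,-0.14,0.03],[0,0,0],0]]';python3 -m jog '[[[-0.02,-0.036,0],[0,0,0],0],[[-0.04,-0.072,0],[0,0,0],0],[[-0.06,-0.108,0],[0,0,0],0],[[-0.07,-0.144,0],[0,0,0],0],[[-0.08,-0.18,0],[0,0,0],0]]'; python3 - <<'E'
from h import *
rep()
t=vision.snapshot("top");s=vision.snapshot("side")
cv2.imwrite("pics/top20.png",t[:,:,::-1])
crop(t,195,125,160,150,4,"pics/t20.png")
crop(s,210,160,160,150,4,"pics/s20.png");crop(s,260,170,75,70,8,"pics/s20h.png")
E
```

```text
time: 16.77
tool_pos: [618.2, -8.7, 105.7]
tcp_rot: [107.0, 90.0, 22.1]
ft_force: [0.5, 0.7, 0.0]
finger_gap: 42.9
time: 17.18
tool_pos: [618.1, -8.7, 207.8]
tcp_rot: [89.5, 90.0, 4.6]
ft_force: [1.1, 0.0, 0.2]
finger_gap: 42.5
time: 17.6
tool_pos: [487.6, -135.4, 237.1]
tcp_rot: [61.0, 89.9, -23.9]
ft_force: [0.7, -0.9, 0.2]
finger_gap: 42.9
time: 18.02
tool_pos: [407.5, -316.5, 237.2]
tcp_rot: [42.4, 89.9, -42.6]
ft_force: [1.6, 0.5, 0.1]
finger_gap: 42.7
 t 18.02 pos [ 407.5 -316.5  237.2] jaw -84.9 tilt xhat [ 0.001 -0.001 -1.   ] F [1.6 0.5 0.1] gap 42.7 j6 41.4 j1 -43.5
```

View pics/t20.png

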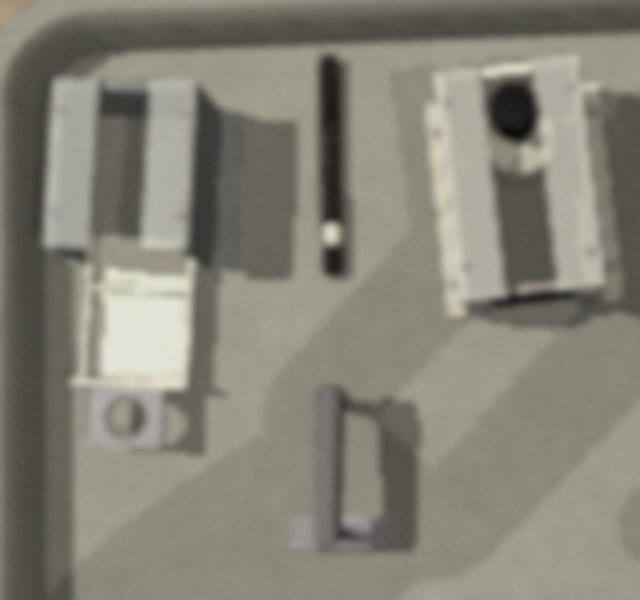

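View pics/s20.png

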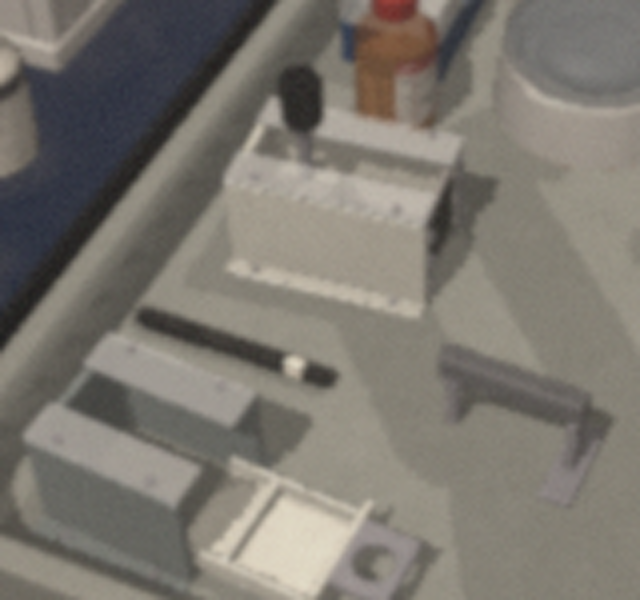

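View pics/s20h.png

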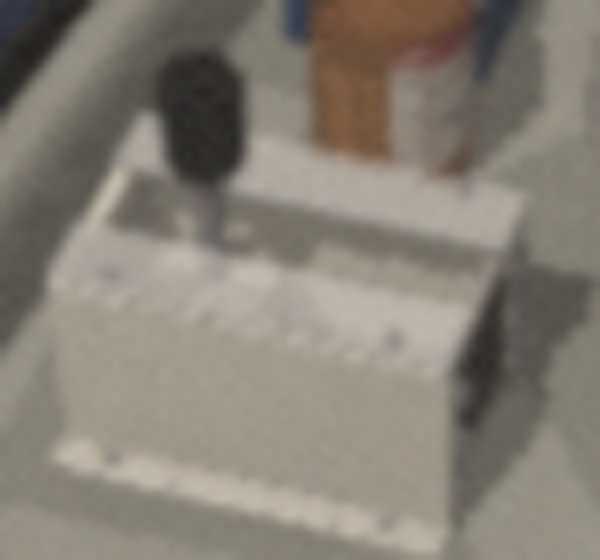

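View pics/top20.png

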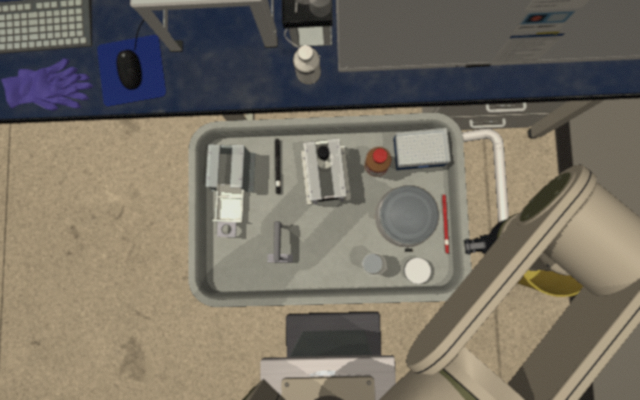

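Everything stands as wanted. I'll compare the bystander regions and the doorway with the first images.

```bash
python3 - <<'E'
from h import *
a=cv2.imread("pics/side0.png");b=vision.snapshot("side")[:,:,::-1]
d=cv2.GaussianBlur(cv2.absdiff(a,b).max(2),(3,3),0)
def D(n,x0,y0,w,h):print(n,d[y0:y0+h,x0:x0+w].mean().round(1),d[y0:y0+h,x0:x0+w].max())
D("door",314,200,14,22);D("marker",242,236,54,24)
t0=cv2.imread("pics/top0.png");t1=cv2.imread("pics/top20.png");d=cv2.GaussianBlur(cv2.absdiff(t0,t1).max(2),(3,3),0)
D("marker",272,135,12,62);D("tipbox",390,126,64,46);D("bottle",362,145,30,30);D("beaker",360,252,28,24);D("case",402,256,32,30);D("pen",440,192,12,64)
s,R=st();z=s["tool_pos"]
S8=lambda X,Y:((X+.5)/8-.5+260,(Y+.5)/8-.5+170)
print("knob mid",tri(T(514,112),S8(202,118)), "knob side z118",cast("side",*S8(202,122),118))
cv2.imwrite("pics/door.png",np.hstack([cv2.resize(q[190:230,300:340],None,fx=9,fy=9,interpolation=cv2.INTER_CUBIC) for q in(a,b)]))
E
```

```text
door 6.0 19
marker 19.5 120
marker 3.4 44
tipbox 2.8 5
bottle 3.8 45
beaker 5.6 23
case 15.7 32
pen 9.8 24
knob mid (array([618.68917368,  -9.25335872, 117.68168601]), np.float64(1.1910422498871185)) knob side z118 [616.3266359   -7.31159426 118.        ]
```

View pics/door.png

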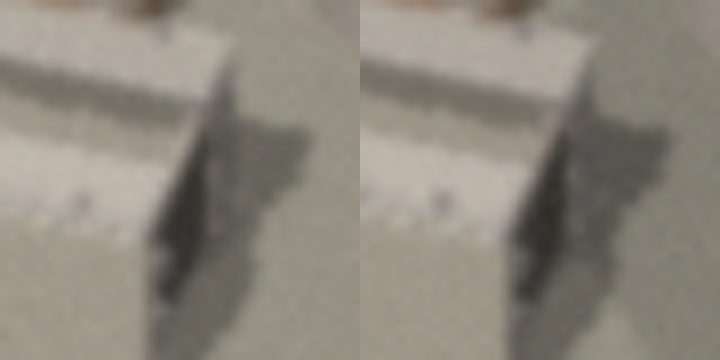

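The doorway looks identical before (left) and after (right), so the flap is shut. The knob is at (618.7, −9.3, 117.7), so the carrier stands upright on the surface. The marker's white band is at the same pixel, (332,235), in both top crops. Handing in.

```bash
python3 -c "
from bench import order
print(order.hand_in())"
```

```text
the job is handed in; nothing more can be done
None
```

I pulled the tray fully out with the hook, put the carrier inside the hood with the flap shut behind it, and handed the job in at about 18 s of the 61 s.

- **Tray:** I pulled until the stop showed 10.5 N at the wrist. The pictures put the travel at 74.5 mm, and the tray was left out.
- **Hook:** it stands upright on the cart, about 75 mm to the side of the tray.
- **Carrier:** it went through the flap with about 2 N at most along the way in. Its knob was last measured at (619, −9, 118) mm, so it stands upright on the surface about 96 mm behind the doorway, within the 87–106 mm range.
- **Flap:** the doorway looks the same before and after, so I take it as shut.

**Checks that were less clear:**
- My two camera views disagreed by 2–4 mm, and by up to 7 mm on the hood's back slot corners.
- One reading of the pot was off by 9 mm in y. On closer view the offset was about 4 mm, and it went in freely.
- The before/after picture differences were not all small. The marker, bottle, case, beaker and red pen regions changed. I put this down to shadows and the moved carrier, because by eye everything in the final pictures sits where it started.

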